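# Load the pellet slide under the analyser's light cover

### The job

Load the sample: with one fingertip press down the blue bar beside the analyser's loading deck and keep it down so that the grey light cover stays raised, and with the other fingertip push the orange-tabbed slide along the deck, under the raised cover, fully home against its stop, without the cover touching the sample. Then let the bar up so that the spring shuts the cover over the slide. Only push the slide, never pick it up, and leave everything else on the bench where it is.

Things in the scene. Friction and masses are not known exactly. Their poses are not given: they have to be found in the camera images.
- analyser: White bench analyser, fixed; a black deck with a flat track (top 24 mm above the bench) sticks out of its front. Origin at bench level on the track's centre line, under the front edge of the grey hood; +x level, the way the slide is pushed in; z up. Track x -150 to +50 mm, y -24 to +24 mm. White housing from x = 66 mm, y -110 to +140 mm, 185 mm high.
- hood_mouth (a point): Point on the track's surface at the centre of the hood's mouth (analyser 0, 0, 24 mm), axes as the analyser's. The slide runs between a rail 7 mm high on the +y side (y 24 to 30 mm) and a fence 23 mm high on the -y side (y -33 to -24 mm).
- stop (a point): Centre of the foot of the stop, the chamber's back wall that the slide's plate meets when fully home (analyser 50, 0, 24 mm). The chamber under the hood is x = 0 to 50 mm.
- cover (a joint): Angle of the light cover, rad: 0 shut, at most 0.85. One rigid piece on a rod along the track: a hood on one side of the rod, a press bar on the other; pressing the bar down by an angle raises the hood by the same angle. A spring shuts it: 0.044 N m when shut, 0.10 N m at 0.7 rad, i.e. about 2 to 5 N on the bar's blue pad. The sample clears the hood's lip from about 0.45 rad.
- hinge (a point): Point on the axis of the cover's hinge rod above the hood's front edge: analyser x 0, y -36 mm, 49.5 mm above the bench. The rod is parallel to the analyser's x. The hood reaches from it over x 0 to 64 mm to y = +36 mm; its front lip, when shut, hangs to 10 mm above the track, so the slide's plate passes under it but the sample does not.
- bar_front (a point): Point of the press bar, moving with it: on its centre plane, 30 mm out from the rod (middle of the blue pad), at its end away from the housing (analyser x -160 mm). The bar is a flat strip 3 mm thick, x -160 to +62 mm, reaching 42 mm out from the rod to the -y side, where it slopes up by 0.35 rad when shut, down by 0.35 at 0.70 rad. Press it anywhere along it; fingers may slide on it.
- slide: Sample slide, loose, 110 to 230 g, lying on the track. Dark steel plate 84 x 44 x 8 mm carrying a round aluminium sample ring (diameter 32 mm, top 18 mm above the track, brown pellet) and at the rear an orange upright tab. Origin at the plate's underside below the ring's centre; +x is its front, along the analyser's +x. Plate front at x +22 mm. Home: origin at analyser x 28 mm.
- tab (a point): Middle of the rear face of the slide's orange push tab (slide x -62 mm, 20 mm above the track). The tab is 7 mm thick, 28 mm wide, its top 34 mm above the track. It and the plate's rear stay outside the shut cover.
- spare_slide: A second slide of the same make with a white tab, lying on the bench beyond the track: leave it alone.
- vial_amber: Small amber vial, 22 mm across, 46 mm high, standing on the bench; origin at its base. Leave it alone.
- vial_clear: Small clear vial with a blue cap, 22 mm across, 46 mm high; origin at its base. Leave it alone.
- beaker: Empty glass beaker, 60 mm across, 70 mm high; origin at its base. Leave it alone.
- reagent_bottle: White bottle with a blue cap, 70 mm across, 150 mm high; origin at its base. Leave it alone.
- screwdriver: Screwdriver with a yellow handle, 160 mm long, lying on the bench. Leave it alone.
- tweezers: Steel tweezers, 125 mm long, lying on the bench. Leave them alone.
- pellet_die: Steel pressing die, a cylinder 44 mm across and 55 mm high; origin at its base. Leave it alone.
Not all that is in view belongs to the job. What is shaped like the slide but red or yellow is not meant.

How it is judged:
On the way, in this order (a step that is already met when the one before it is completed fails the run):
1. a finger on the press bar holds the cover raised while the sample is still outside (value of joint cover above 0.45 rad and contact force between the fingers and cover above 0.3 N and x of slide in the frame of analyser below -0.012 m), for 0.2 s.
2. the sample passes under the raised cover, the cover still held up by the finger and the slide pushed by the other (value of joint cover above 0.4 rad and contact force between the fingers and cover above 0.3 N and contact force between the fingers and slide above 0.02 N and x of slide in the frame of analyser above 0 m), for 0.05 s.
At the end, for the whole second after the job is handed in: The slide rests flat on the track within about 3 mm of its stop (its origin 28 mm past the hood's front edge when home), and the cover is shut over it (under 0.05 rad), everything released (x of slide in the frame of analyser between 0.0252 and 0.031 m and z of slide in the frame of analyser between 0.021 and 0.027 m and value of joint cover below 0.05 rad and linear speed of slide below 0.01 m/s); the robot touches nothing.
It fails at once if the slide is lifted or tipped off the track (z of slide in the frame of analyser above 0.031 m or angle between slide's own z axis and vertical above 0.15 rad).
It fails at once if the cover touches the sample slide (let down on it, or the sample pushed against it) (contact force between cover and slide above 0.6 N).
It fails at once if something else on the bench is moved by more than 15 mm (distance of any of spare_slide, vial_amber, vial_clear, beaker, reagent_bottle, screwdriver, tweezers, pellet_die from where it was at the start of the episode above 0.015 m).
It also fails if it takes over 38 s, if anything falls off the work surface, if the arm or the gripper's body presses on something with over 40 N, if the wrist force passes 120 N, or if a joint passes its speed limit or range.

### The arm

A 6-joint arm with a two-finger parallel gripper is mounted at the origin on the work surface. World frame = base frame: x ahead of the robot, y to its left, z up, the work surface at z = 0. Lengths are in m, angles in rad, forces in N, time in s.
With the tool pointing down it reaches from about 0.35 to 0.725 m from the base axis. Payload 4.3 kg.
Tool frame: the origin (TCP) lies on the mounting face of the last link; the fingertips stand 173 mm ahead of it and the grasp point (between the pads) lies 155 mm ahead of it; z points along the fingers, y is the direction in which the jaws open and shut (so a half turn about z gives the same grasp; the last joint's range is limited). The gripper opens to 85 mm and grips with 20 to 120 N. Pads are 22 mm wide; open, the fingers measure 114 mm over their backs; the gripper's body (76 mm by 85 mm) begins 54 mm behind the grasp point. The pads swing forward as they close: fully open they stand 13 mm farther back than shut.
Start: joints at [1.227, 0.377, 0.081, 1.274, 0, 1.46], TCP at [0.133, 0.559, 0.405] pointing down, gripper open.
Joint ranges: [-2.72, 2.72], [-0.84, 1.66], [-1.02, 1.22], [-1.77, 2.12], [-1.37, 1.28], [-3.14, 3.14]. Speed limits (rad/s): [2.57, 2.57, 3.14, 3.14, 3.14, 3.14].

### API

Orientations are given as [roll, pitch, yaw] about the fixed x, y, z axes, in that order (R = Rz(yaw) Ry(pitch) Rx(roll)).
In Python, from cell import bot gives the robot as it stands.
- The arm moves only by the shell command python3 -m crank 'ROWS'. ROWS is a JSON object of lists of equal length, an entry for each row: "travel": the shift along the tool's x, y, z in mm, a list of three; "twist": the turn, a rotation vector about the tool's x, y, z in rad, a list of three; "grip": the finger opening in mm, from 0 to 85.4. A call has 1 to 12 rows; each row is the pose to reach, as a shift and turn from the pose commanded when the call began, along the tool's axes at that moment; what a row does not reach only later rows make up. A row lasts 1/8 s, in which the tool goes at most 62.5 mm and 10.7 degrees, less where a joint would pass 70% of its speed; a pose out of reach is approached as far as the arm can. A call with a gripper value outside its range is refused whole. The fingers move at their own pace and stop on an object; the grip force is fixed at half the most. Time passes only in rows, so rows that repeat a pose let the fingers close. It gives the time, the measured TCP pose, the force and the opening at its end, in the units of the state.
- bot.observe(): the state, without advancing time (a new reading comes with each control period).
- bot.snapshot(name): name is "scene" or "top"; returns a dict with "img" (420x560x3 uint8, blue, green, red), "range_z" (420x560 float32, m along the optical axis (not along the pixel's ray), 0 where there is no reading), "K" (3x3 intrinsics, pixels), "pose" (4x4, takes a point from camera to world coordinates). Camera axes: x right, y down, z forward; pixel columns grow to the right and rows downward; lengths in m; the calibration is good to about 2 mm. A picture is of the moment at which its call begins.
- bot.close_job(): hands the job in, once; it reports no verdict.
The state is a dict: "time": time; "q": joint angles; "joint_velocities": joint speeds; "joint_torque": joint torques, N m; "tcp_pos": TCP position; "orientation": TCP orientation; "ft_force": force on the tool from outside, world axes, zero at the start; "torque": the same for the moment, N m; "opening": finger opening in m.
Only numpy, scipy, OpenCV 4.12 (cv2) and the standard library are available. Lean on these libraries where they do the work, as an engineer would, in place of code of your own. Each camera call takes 0.05 s, during which the arm holds its last target.

## Working session

There is one attempt and no reset: what is moved stays moved. The work goes in short steps, Python scripts to look and compute and a shell command to move; the robot and the scene stay as the last step left them, time stands still between calls to the robot, and variables do not carry over. Pictures are saved under pics/ and viewed, and the job is handed in when it is done.

```bash
ls; mkdir -p pics; python3 - <<'E'
from cell import bot
import cv2, numpy as np
s=bot.observe(); print(s)
for n in("scene","top"):
    d=bot.snapshot(n); cv2.imwrite(f"pics/{n}0.png",d["img"]); np.savez(f"{n}0.npz",**d); print(n,d["K"].round(1).tolist(),d["pose"].round(3).tolist())
E
```

```text
pics
{'time': 0.0, 'q': array([1.22671074e+00, 3.78074668e-01, 7.96121875e-02, 1.27437818e+00,
       7.45824409e-06, 1.46049798e+00]), 'joint_velocities': array([-0.00184759, -0.00037376, -0.00156317, -0.00043595,  0.00088322,
       -0.00106756]), 'joint_torque': array([ 1.40861299e-03, -4.63603663e+01,  2.69874877e+01,  2.08237628e-02,
        1.01005276e-05,  1.06417897e-05]), 'tcp_pos': array([0.1330963 , 0.55907401, 0.40374856]), 'orientation': array([-3.13956156e+00, -2.32442710e-04,  2.90780516e+00]), 'ft_force': array([-1.02764515,  0.53530297,  0.41565779]), 'torque': array([0.01326644, 0.00762864, 0.03312299]), 'opening': 0.08547536738686554}
scene [[395.0, 0.0, 277.6], [0.0, 395.0, 212.9], [0.0, 0.0, 1.0]] [[-0.415, 0.59, -0.693, 1.037], [0.91, 0.267, -0.318, 0.374], [-0.002, -0.762, -0.647, 0.538], [0.0, 0.0, 0.0, 1.0]]
top [[543.1, 0.0, 279.2], [0.0, 543.1, 211.6], [0.0, 0.0, 1.0]] [[0.013, -0.995, 0.097, 0.458], [-1.0, -0.015, -0.024, 0.143], [0.026, -0.096, -0.995, 1.043], [0.0, 0.0, 0.0, 1.0]]
```

View pics/scene0.png

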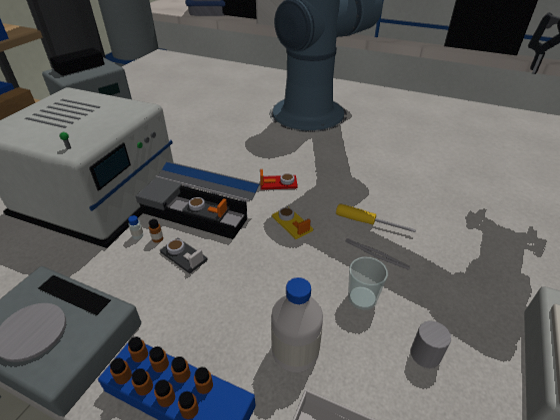

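View pics/top0.png

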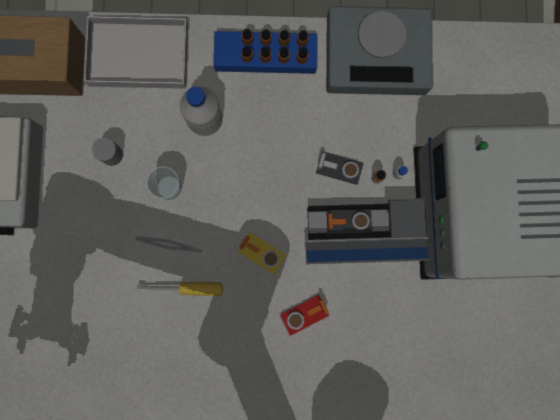

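```bash
cat > h.py <<'E'
import numpy as np,cv2
def pts(d):
    K=d["K"];z=d["range_z"];v,u=np.mgrid[:z.shape[0],:z.shape[1]]
    P=np.stack([(u-K[0,2])/K[0,0]*z,(v-K[1,2])/K[1,1]*z,z],-1)
    T=d["pose"];return P@T[:3,:3].T+T[:3,3]
E
python3 - <<'E'
from h import *
d=np.load("top0.npz");P=pts(d)
cv2.imwrite("pics/topz.png",cv2.resize(d["img"][190:280,290:450],None,fx=5,fy=5,interpolation=cv2.INTER_NEAREST))
for r in range(196,268,4):
    print(r,[tuple((P[r,c]*1000).round().astype(int)) for c in (316,336,361,380,405,420)])
d=np.load("scene0.npz")
cv2.imwrite("pics/scz.png",cv2.resize(d["img"][130:270,120:270],None,fx=4,fy=4,interpolation=cv2.INTER_NEAREST))
E
```

```text
196 [(np.int64(591), np.int64(46), np.int64(-4)), (np.int64(591), np.int64(8), np.int64(1)), (np.int64(592), np.int64(-41), np.int64(-1)), (np.int64(593), np.int64(-78), np.int64(0)), (np.int64(593), np.int64(-126), np.int64(5)), (np.int64(592), np.int64(-153), np.int64(13))]
200 [(np.int64(583), np.int64(47), np.int64(1)), (np.int64(584), np.int64(7), np.int64(-2)), (np.int64(585), np.int64(-42), np.int64(-5)), (np.int64(585), np.int64(-78), np.int64(1)), (np.int64(579), np.int64(-113), np.int64(53)), (np.int64(580), np.int64(-141), np.int64(52))]
204 [(np.int64(575), np.int64(46), np.int64(-1)), (np.int64(576), np.int64(7), np.int64(-1)), (np.int64(574), np.int64(-37), np.int64(24)), (np.int64(574), np.int64(-72), np.int64(28)), (np.int64(572), np.int64(-114), np.int64(50)), (np.int64(572), np.int64(-141), np.int64(52))]
208 [(np.int64(564), np.int64(49), np.int64(32)), (np.int64(565), np.int64(12), np.int64(31)), (np.int64(566), np.int64(-36), np.int64(27)), (np.int64(567), np.int64(-73), np.int64(26)), (np.int64(565), np.int64(-114), np.int64(51)), (np.int64(565), np.int64(-142),
[... 3243 characters left out ...]
2)), (np.int64(475), np.int64(-64), np.int64(64)), (np.int64(476), np.int64(-108), np.int64(70)), (np.int64(476), np.int64(-137), np.int64(65))]
260 [(np.int64(467), np.int64(52), np.int64(67)), (np.int64(467), np.int64(16), np.int64(65)), (np.int64(468), np.int64(-29), np.int64(65)), (np.int64(468), np.int64(-64), np.int64(66)), (np.int64(469), np.int64(-109), np.int64(65)), (np.int64(469), np.int64(-137), np.int64(63))]
264 [(np.int64(460), np.int64(46), np.int64(4)), (np.int64(460), np.int64(7), np.int64(-5)), (np.int64(461), np.int64(-41), np.int64(0)), (np.int64(461), np.int64(-77), np.int64(4)), (np.int64(462), np.int64(-126), np.int64(0)), (np.int64(462), np.int64(-152), np.int64(9))]
```

View pics/topz.png

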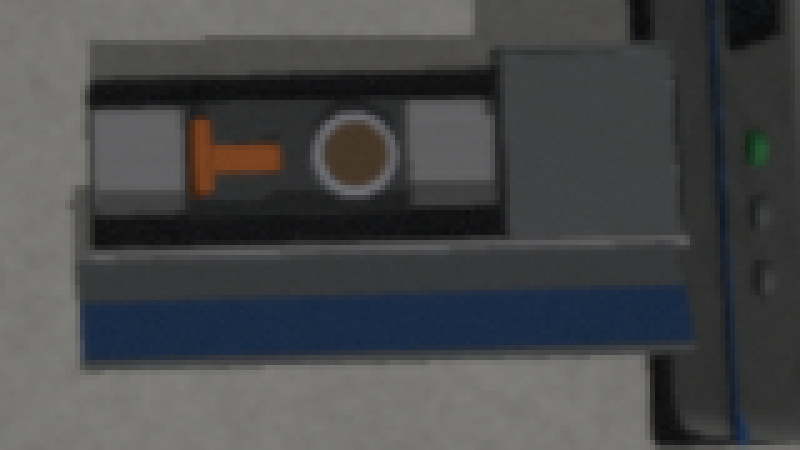

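View pics/scz.png

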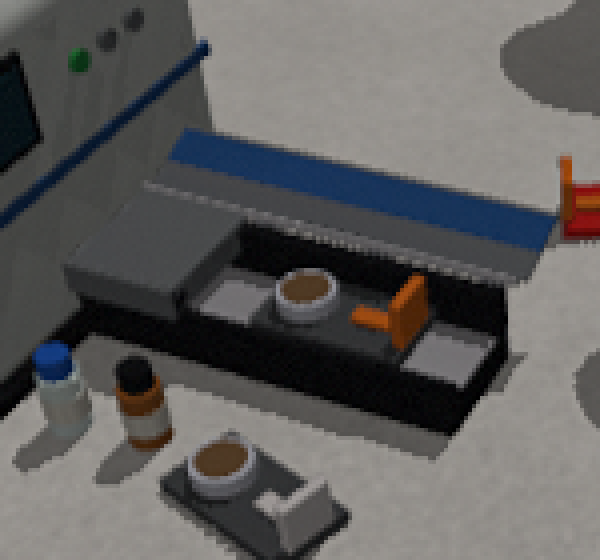

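```bash
cat >> h.py <<'E'
def ray(d,u,v,h):
    K=d["K"];T=d["pose"];r=T[:3,:3]@np.array([(u-K[0,2])/K[0,0],(v-K[1,2])/K[1,1],1]);o=T[:3,3]
    return o+r*(h-o[2])/r[2]
E
python3 - <<'E'
from h import *
d=np.load("top0.npz")
def z(x,y,h,n): print(n,(ray(d,290+(x-2)/5,190+(y-2)/5,h)*1000).round(1))
z(90,258,.0495,'rod left'); z(690,240,.0495,'rod right (+62/64)')
z(500,52,.052,'hood front +y'); z(507,237,.052,'hood front -y')
z(82,367,.064,'bar tip left');z(692,348,.064,'bar tip right')
z(80,302,.056,'blue inner left');z(684,285,.056,'blue inner right')
z(355,153,.042,'ring');z(192,118,.058,'tab rear+y');z(192,196,.058,'tab rear -y')
z(92,100,.024,'track front end +y?');z(90,248,.047,'fence front');z(500,235,.047,'fence')
z(90,86,.031,'rail outer');z(495,68,.031,'rail outer')
d2=np.load("scene0.npz")
def y(x,y_,h,n): print(n,(ray(d2,120+(x-1.5)/4,130+(y_-1.5)/4,h)*1000).round(1))
y(557,218,.0635,'bar tip front'); y(187,129,.0635,'bar tip housing');y(305,288,.042,'ring')
y(412,278,.058,'tab top')
E
```

```text
rod left [501.   66.   49.5]
rod right (+62/64) [ 510.6 -155.5   49.5]
hood front +y [579. -85.  52.]
hood front -y [510.6 -87.   52. ]
bar tip left [461.1  69.8  64. ]
bar tip right [ 470.8 -151.3   64. ]
blue inner left [484.6  70.1  56. ]
blue inner right [ 493.8 -151.1   56. ]
ring [541.6 -32.8  42. ]
tab rear+y [552.2  29.8  58. ]
tab rear -y [523.7  29.7  58. ]
track front end +y? [561.7  63.8  24. ]
fence front [504.7  65.9  47. ]
fence [511.6 -85.6  47. ]
rail outer [566.3  65.1  31. ]
rail outer [575.5 -87.8  31. ]
bar tip front [461.7  69.1  63.5]
bar tip housing [ 471.4 -152.8   63.5]
ring [541.1 -33.5  42. ]
tab top [528.8  23.1  58. ]
```

```bash
cat >> h.py <<'E'
from scipy.spatial.transform import Rotation as Ro
O=np.array([.5437,-.087,0]);e=np.array([.0435,-.999,0]);ey=np.array([.999,.0435,0])
RA=np.c_[-e,ey,[0,0,-1.]]
U,_,V=np.linalg.svd(RA);RG=U@V
def togo(s,ax,ay,z):
    p=O+e*ax/1000+ey*ay/1000;p[2]=z/1000
    R=Ro.from_euler('xyz',s['orientation']).as_matrix()
    print("travel",(R.T@(p-s['tcp_pos'])*1000).round(1),"twist",Ro.from_matrix(R.T@RG).as_rotvec().round(4))
def where(s):
    r=s['tcp_pos']-O;print("t",round(s['time'],2),"an",(1000*np.array([r@e,r@ey,r[2]])).round(1),"f",s['ft_force'].round(2),"open",round(s['opening']*1000,1))
E
python3 - <<'E'
from h import *
from cell import bot
s=bot.observe(); where(s); togo(s,-136,-32.5,290)
E
```

```text
t 0.1 an [-663.3 -382.1  403.8] f [ 0.08 -0.38 -0.74] open 85.1
travel [-480.6 -411.3  114.5] twist [-1.7000e-03  1.0000e-03  1.2935e+00]
```

```bash
python3 -m crank '{"travel":[[-481,-411,114],[-481,-411,114],[-481,-411,114],[-481,-411,114],[-481,-411,114],[-481,-411,114],[-481,-411,114],[-481,-411,114],[-481,-411,114],[-481,-411,114],[-481,-411,114],[-481,-411,114]],"twist":[[0,0,1.2935],[0,0,1.2935],[0,0,1.2935],[0,0,1.2935],[0,0,1.2935],[0,0,1.2935],[0,0,1.2935],[0,0,1.2935],[0,0,1.2935],[0,0,1.2935],[0,0,1.2935],[0,0,1.2935]],"grip":[50,50,50,50,50,50,50,50,50,50,50,50]}'
python3 - <<'E'
from h import *
from cell import bot
s=bot.observe(); where(s); togo(s,-136,-32.5,290)
E
```

```text
time: 1.6
tcp_pos: [0.5059, 0.0476, 0.2901]
orientation: [-3.14, -0.001, 1.612]
ft_force: [-0.8, 0.4, -0.1]
opening: 0.0499
t 1.6 an [-136.1  -31.9  290.1] f [-0.79  0.41 -0.11] open 49.9
travel [-0.1 -0.6  0.1] twist [-0.0015 -0.0007 -0.0019]
```

```bash
cat > look.py <<'E'
import sys
from h import *
from cell import bot
n=sys.argv[1]
s=bot.observe();where(s)
a=bot.snapshot("scene");b=bot.snapshot("top")
np.savez(n+"_s.npz",**a);np.savez(n+"_t.npz",**b)
A=cv2.resize(a["img"][60:270,110:310],(572,600),interpolation=cv2.INTER_CUBIC)
cv2.imwrite(f"pics/{n}_s.png",A)
cv2.imwrite(f"pics/{n}_t.png",cv2.resize(b["img"][170:290,280:460],None,fx=4,fy=4,interpolation=cv2.INTER_CUBIC))
E
python3 look.py a
python3 - <<'E'
from h import *
d=np.load("a_s.npz");P=pts(d)-O
X=np.stack([P@e,P@ey,P[...,2]],-1)*1000
m=(X[...,2]>85)&(X[...,2]<200)&(abs(X[...,0]+136)<60)&(abs(X[...,1]+32)<80)
Q=X[m]
for z0 in range(85,200,8):
    q=Q[(Q[:,2]>=z0)&(Q[:,2]<z0+8)]
    if len(q): print(z0,len(q),q[:,:2].min(0).round(),q[:,:2].max(0).round(), [ (q[k][:,0].min().round(),q[k][:,0].max().round(),q[k][:,1].min().round(),q[k][:,1].max().round()) for k in (q[:,1]>-32,q[:,1]<-32) if k.any()])
E
```

```text
t 1.6 an [-136.1  -31.9  290.1] f [-0.79  0.41 -0.11] open 49.9
117 32 [-146.  -64.] [-126.   -1.] [(np.float64(-145.0), np.float64(-127.0), np.float64(-5.0), np.float64(-1.0)), (np.float64(-146.0), np.float64(-126.0), np.float64(-64.0), np.float64(-57.0))]
125 78 [-147.  -66.] [-125.    5.] [(np.float64(-147.0), np.float64(-128.0), np.float64(-5.0), np.float64(5.0)), (np.float64(-147.0), np.float64(-125.0), np.float64(-66.0), np.float64(-56.0))]
133 83 [-147.  -61.] [-124.    7.] [(np.float64(-147.0), np.float64(-128.0), np.float64(-6.0), np.float64(7.0)), (np.float64(-147.0), np.float64(-124.0), np.float64(-61.0), np.float64(-56.0))]
141 95 [-147.  -63.] [-124.    7.] [(np.float64(-147.0), np.float64(-128.0), np.float64(-8.0), np.float64(7.0)), (np.float64(-146.0), np.float64(-124.0), np.float64(-63.0), np.float64(-56.0))]
149 79 [-147.  -68.] [-128.    8.] [(np.float64(-147.0), np.float64(-129.0), np.float64(-5.0), np.float64(8.0)), (np.float64(-147.0), np.float64(-128.0), np.float64(-68.0), np.float64(-55.0))]
157 56 [-149.  -82.] [-129.    7.] [(np.float64(-149.0), np.float64(-1
[... 400 characters left out ...]
loat64(-13.0), np.float64(26.0)), (np.float64(-150.0), np.float64(-140.0), np.float64(-91.0), np.float64(-53.0))]
181 129 [-153.  -91.] [-123.   28.] [(np.float64(-153.0), np.float64(-123.0), np.float64(-15.0), np.float64(28.0)), (np.float64(-153.0), np.float64(-140.0), np.float64(-91.0), np.float64(-50.0))]
189 169 [-153.  -99.] [-124.   31.] [(np.float64(-153.0), np.float64(-124.0), np.float64(-15.0), np.float64(31.0)), (np.float64(-153.0), np.float64(-140.0), np.float64(-99.0), np.float64(-33.0))]
197 69 [-153.  -98.] [-124.   31.] [(np.float64(-153.0), np.float64(-124.0), np.float64(-15.0), np.float64(31.0)), (np.float64(-153.0), np.float64(-140.0), np.float64(-98.0), np.float64(-35.0))]
```

View pics/a_s.png

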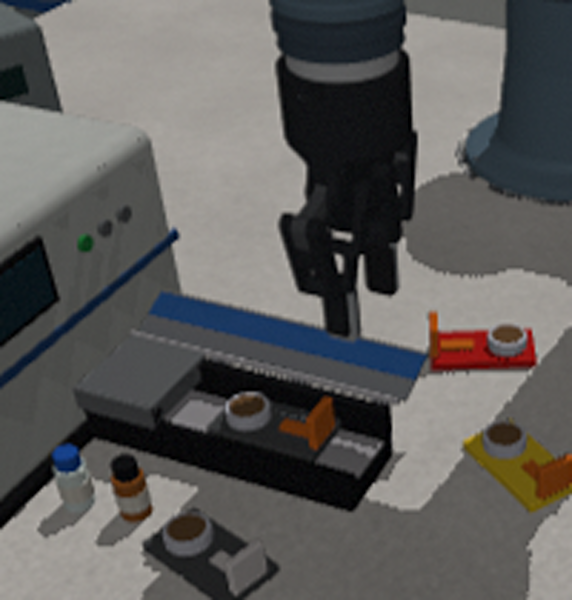

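```bash
python3 -m crank '{"travel":[[0,-1,24],[0,-1,46],[0,-1,46]],"twist":[[0,0,0],[0,0,0],[0,0,0]],"grip":[50,50,50]}'
python3 look.py b
python3 - <<'E'
from h import *
for n in("a","b"):
    d=np.load(n+"_s.npz");P=pts(d)-O
    X=np.stack([P@e,P@ey,P[...,2]],-1)*1000
    m=(abs(X[...,0]+136)<14)&(X[...,1]>-10)&(X[...,1]<10)&(X[...,2]>60)
    m[240:]=0
    q=np.sort(X[m][:,2]); print(n,len(q),q[:12].round(1))
E
```

```text
time: 2.08
tcp_pos: [0.5029, 0.0497, 0.2436]
orientation: [-3.138, -0.001, 1.617]
ft_force: [-0.1, 0.7, 0.6]
opening: 0.05
t 2.08 an [-138.3  -34.8  243.6] f [-0.12  0.73  0.64] open 50.0
a 2270 [121.1 121.2 121.2 121.3 121.6 122.2 122.5 122.8 122.9 123.  123.5 123.6]
b 1993 [74.2 74.3 74.5 75.3 75.3 75.5 75.8 76.1 76.2 76.8 77.1 77.3]
```

View pics/b_s.png

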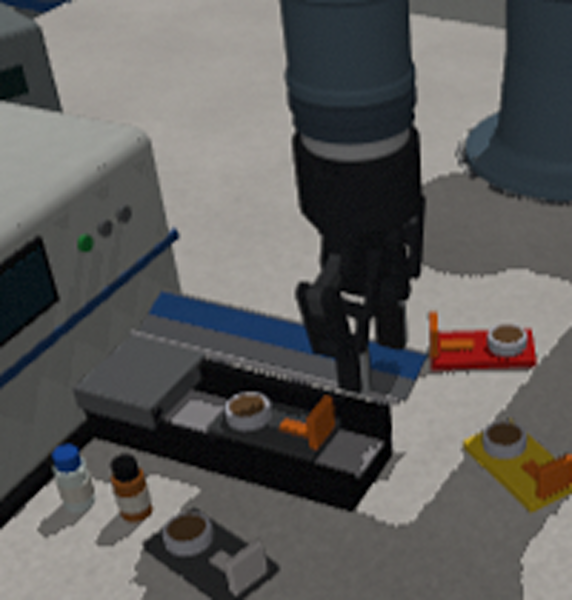

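```bash
python3 -m crank '{"travel":[[0,1,10],[0,1,16],[0,1,22],[0,1,27],[0,1,30],[0,1,30]],"twist":[[0,0,0],[0,0,0],[0,0,0],[0,0,0],[0,0,0],[0,0,0]],"grip":[50,50,50,50,50,50]}'
python3 look.py c
python3 - <<'E'
from h import *
d=np.load("c_s.npz");P=pts(d)-O
X=np.stack([P@e,P@ey,P[...,2]],-1)*1000
for y0 in range(-80,40,8):
    m=(X[...,0]>5)&(X[...,0]<55)&(X[...,1]>y0)&(X[...,1]<y0+8)&(X[...,2]<140)
    if m.sum()>3: print(y0+4,m.sum(),np.percentile(X[m][:,2],[5,50,95]).round(1))
E
```

```text
time: 2.92
tcp_pos: [0.5059, 0.0481, 0.2146]
orientation: [-3.142, -0.0, 1.614]
ft_force: [-0.7, 0.6, 3.6]
opening: 0.0503
t 2.92 an [-136.6  -31.8  214.6] f [-0.67  0.58  3.63] open 50.3
-76 22 [39.4 40.8 42.2]
-68 27 [41.4 42.7 44. ]
-60 34 [43.7 45.  46.4]
-52 37 [45.4 47.2 48.5]
-44 32 [48.  49.3 50.8]
-36 19 [50.7 52.2 53.7]
-28 18 [23.5 43.8 59.2]
-20 102 [24.3 26.6 64.8]
-12 73 [24.1 25.8 69.6]
-4 80 [24.1 26.3 74.8]
4 59 [24.4 33.2 82.2]
12 39 [24.  45.7 89.2]
20 54 [44.9 92.4 95.8]
28 310 [ 4.9 79.9 92.3]
36 310 [ 0.5 23.  66.8]
```

View pics/c_s.png

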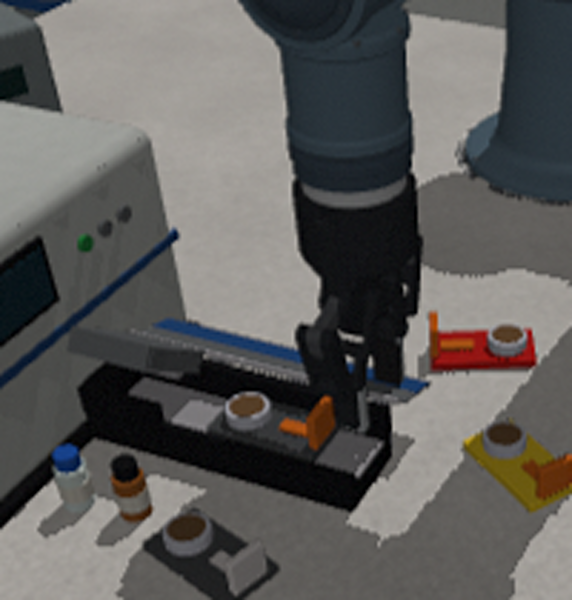

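View pics/c_t.png

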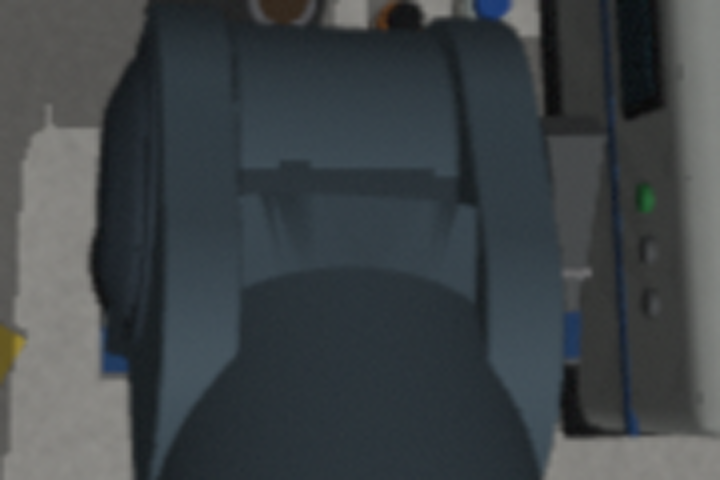

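```bash
python3 -m crank '{"travel":[[0,0,1.5],[-3,0,1.5],[-6,0,1.5],[-10,0,1.5],[-15,0,1.5],[-20,0,1.5],[-25,0,1.5],[-30,0,1.5],[-35,0,1.5],[-40,0,1.5],[-40,0,1.5]],"twist":[[0,0,0],[0,0,0],[0,0,0],[0,0,0],[0,0,0],[0,0,0],[0,0,0],[0,0,0],[0,0,0],[0,0,0],[0,0,0]],"grip":[50,50,50,50,50,50,50,50,50,50,50]}'
python3 look.py d
python3 - <<'E'
from h import *
d=np.load("d_s.npz");P=pts(d)-O
X=np.stack([P@e,P@ey,P[...,2]],-1)*1000
for y0 in range(-80,-30,8):
    m=(X[...,0]>5)&(X[...,0]<55)&(X[...,1]>y0)&(X[...,1]<y0+8)&(X[...,2]<140)
    if m.sum()>3: print(y0+4,m.sum(),np.percentile(X[m][:,2],[5,50,95]).round(1))
E
```

```text
time: 4.4
tcp_pos: [0.5077, 0.0075, 0.2132]
orientation: [-3.141, 0.001, 1.613]
ft_force: [-1.8, 0.8, 4.5]
opening: 0.0504
t 4.4 an [-96.  -31.9 213.2] f [-1.78  0.78  4.47] open 50.4
-76 12 [37.8 38.5 39.5]
-68 29 [39.3 40.6 42.5]
-60 30 [42.3 43.4 45. ]
-52 30 [44.9 46.1 47.7]
-44 29 [48.  48.9 50.4]
-36 16 [50.8 52.8 54.2]
-28 12 [23.8 28.3 36.1]
```

View pics/d_s.png

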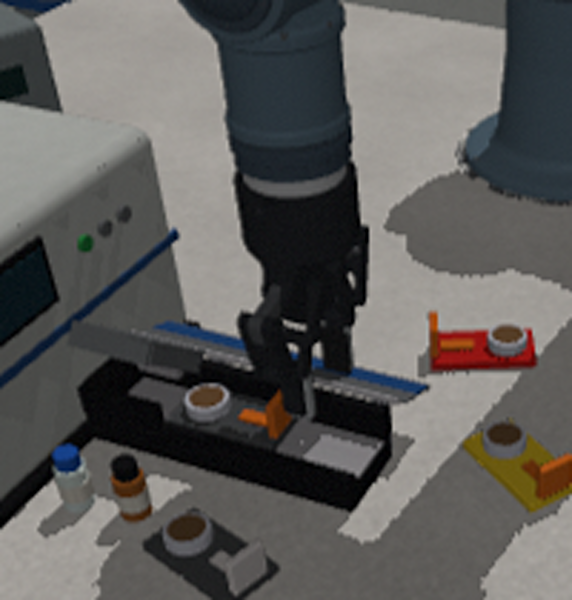

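```bash
python3 -m crank '{"travel":[[-4,0,0],[-8,0,0],[-12,0,0],[-16,0,0],[-20,0,0],[-24,0,0],[-28,0,0],[-32,0,0],[-36,0,0],[-40,0,0],[-44,0,0],[-44,0,0]],"twist":[[0,0,0],[0,0,0],[0,0,0],[0,0,0],[0,0,0],[0,0,0],[0,0,0],[0,0,0],[0,0,0],[0,0,0],[0,0,0],[0,0,0]],"grip":[50,50,50,50,50,50,50,50,50,50,50,50]}'
python3 look.py e
python3 - <<'E'
from h import *
d=np.load("e_s.npz");P=pts(d)-O
X=np.stack([P@e,P@ey,P[...,2]],-1)*1000
for y0 in range(-80,-30,8):
    m=(X[...,0]>5)&(X[...,0]<55)&(X[...,1]>y0)&(X[...,1]<y0+8)&(X[...,2]<140)
    if m.sum()>3: print(y0+4,m.sum(),np.percentile(X[m][:,2],[5,50,95]).round(1))
E
```

```text
time: 6.0
tcp_pos: [0.5096, -0.0363, 0.2132]
orientation: [-3.142, 0.001, 1.614]
ft_force: [-1.6, 2.2, 4.4]
opening: 0.0495
t 6.0 an [-52.1 -31.8 213.2] f [-1.59  2.17  4.45] open 49.5
-68 6 [40.1 41.  41.9]
-60 9 [42.4 43.4 44.3]
-52 16 [45.3 46.  47.5]
-44 23 [47.7 49.1 50.7]
-36 12 [51.3 52.3 53.4]
-28 9 [29.4 31.3 52. ]
```

View pics/e_s.png

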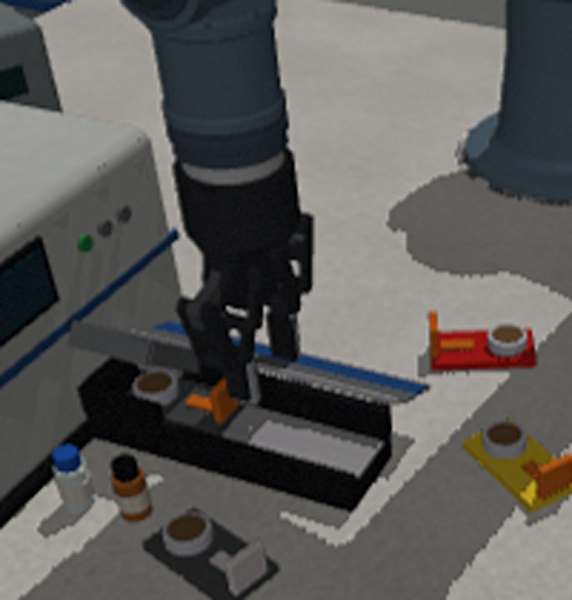

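```bash
python3 -m crank '{"travel":[[-2,0,0],[-4,0,0],[-5,0,0],[-5,0,0]],"twist":[[0,0,0],[0,0,0],[0,0,0],[0,0,0]],"grip":[50,50,50,50]}'
python3 -m crank '{"travel":[[-1,0,0],[-1,0,0]],"twist":[[0,0,0],[0,0,0]],"grip":[50,50]}'
python3 -m crank '{"travel":[[-1,0,0],[-1,0,0]],"twist":[[0,0,0],[0,0,0]],"grip":[50,50]}'
```

```text
time: 6.6
tcp_pos: [0.5098, -0.0408, 0.2132]
orientation: [3.142, -0.0, 1.614]
ft_force: [-1.4, 3.3, 4.1]
opening: 0.05
time: 6.85
tcp_pos: [0.5098, -0.0418, 0.2132]
orientation: [3.142, -0.0, 1.614]
ft_force: [-1.4, 3.9, 3.9]
opening: 0.0501
time: 7.1
tcp_pos: [0.5099, -0.0425, 0.2132]
orientation: [3.141, -0.001, 1.615]
ft_force: [-1.6, 6.3, 4.9]
opening: 0.0504
```

```bash
python3 -m crank '{"travel":[[-1,0,0],[-1,0,0]],"twist":[[0,0,0],[0,0,0]],"grip":[50,50]}'
python3 look.py f
python3 - <<'E'
from h import *
d=np.load("f_s.npz")
cv2.imwrite("pics/fz.png",cv2.resize(d["img"][160:240,120:220],None,fx=7,fy=7,interpolation=cv2.INTER_CUBIC))
E
```

```text
time: 7.35
tcp_pos: [0.5098, -0.0429, 0.2132]
orientation: [3.141, -0.003, 1.615]
ft_force: [-0.7, 7.0, 5.6]
opening: 0.0501
t 7.35 an [-45.5 -31.9 213.2] f [-0.68  7.01  5.55] open 50.1
```

View pics/fz.png

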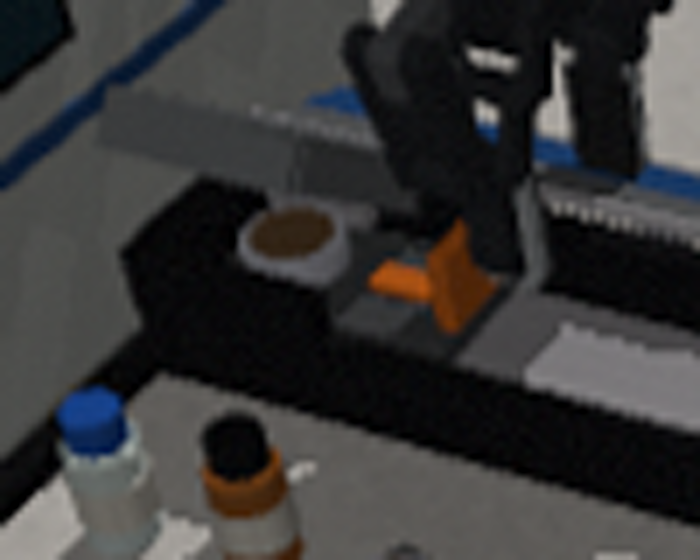

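```bash
python3 - <<'E'
from h import *
d=np.load("f_s.npz")
for u,v in((291,233),(295,238)):
    p=ray(d,120+u/7-.43,160+v/7-.43,.042)-O;print((p@e*1000).round(1),(p@ey*1000).round(1))
E
```

```text
28.3 1.3
25.8 2.9
```

```bash
python3 -m crank '{"travel":[[2,0,0],[5,0,0],[8,0,0],[8,0,-3],[8,0,-6],[8,0,-9],[8,0,-12],[8,0,-15],[8,0,-18],[8,0,-21],[8,0,-25],[8,0,-30]],"twist":[[0,0,0],[0,0,0],[0,0,0],[0,0,0],[0,0,0],[0,0,0],[0,0,0],[0,0,0],[0,0,0],[0,0,0],[0,0,0],[0,0,0]],"grip":[50,50,50,50,50,50,50,50,50,50,50,50]}'
python3 -m crank '{"travel":[[0,0,-30],[0,0,-60],[50,-40,-90],[100,-80,-100],[150,-120,-100],[150,-120,-100]],"twist":[[0,0,0],[0,0,0],[0,0,0],[0,0,0],[0,0,0],[0,0,0]],"grip":[50,50,50,50,50,50]}'
python3 look.py g
python3 - <<'E'
from h import *
d=np.load("g_t.npz")
P=pts(d)-O
X=np.stack([P@e,P@ey,P[...,2]],-1)*1000
for y0 in range(-80,40,8):
    m=(X[...,0]>5)&(X[...,0]<55)&(X[...,1]>y0)&(X[...,1]<y0+8)
    if m.sum()>3: print(y0+4,m.sum(),np.median(X[m][:,2]).round(1))
E
```

```text
time: 8.95
tcp_pos: [0.5093, -0.0357, 0.2432]
orientation: [-3.141, -0.0, 1.614]
ft_force: [1.1, -0.8, 0.8]
opening: 0.0496
time: 9.7
tcp_pos: [0.3804, 0.1105, 0.3434]
orientation: [-3.14, -0.0, 1.618]
ft_force: [0.4, -0.4, -0.6]
opening: 0.0503
t 9.7 an [-204.4 -154.6  343.4] f [ 0.37 -0.39 -0.6 ] open 50.3
-76 118 64.6
-68 118 64.1
-60 121 61.0
-52 119 57.7
-44 111 54.9
-36 115 52.0
-28 118 51.3
-20 114 51.1
-12 119 51.1
-4 115 51.1
4 110 51.2
12 118 51.3
20 114 51.0
28 114 51.0
36 92 51.0
```

View pics/g_s.png

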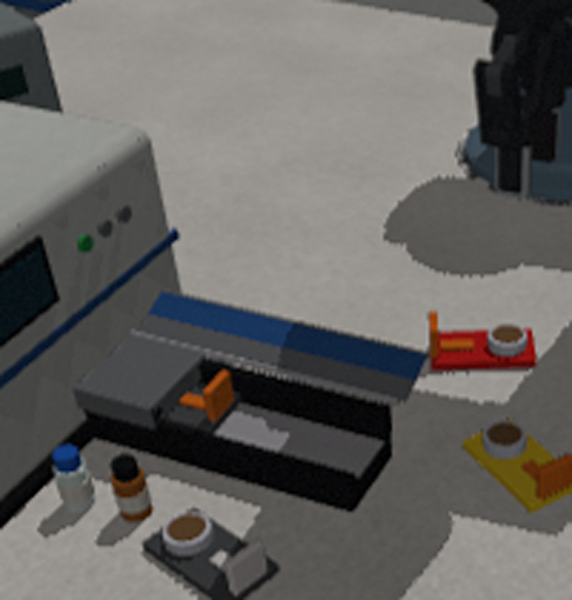

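View pics/g_t.png

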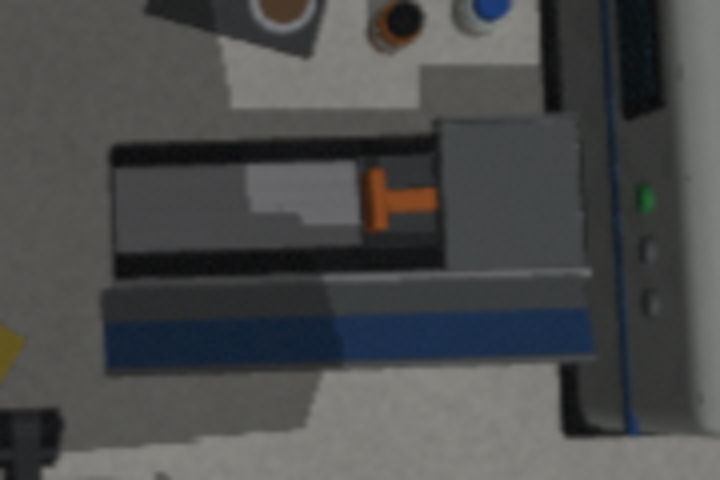

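```bash
python3 - <<'E'
from h import *
for n,c in (("top0",328),("g_t",371)):
    d=np.load(n+".npz");im=d["img"].astype(float);row=slice(213,229) if n=="top0" else slice(214,226)
    s=(im[row,:,2]-im[row,:,0]).mean(0)
    # subpixel left edge at half-height
    seg=s[c-8:c+8];h=seg.max()/2;i=np.argmax(seg>h);u=c-8+i-1+(h-seg[i-1])/(seg[i]-seg[i-1])
    p=ray(d,u,220,.058)-O;print(n,round(u,2),(p@e*1000).round(2))
E
```

```text
top0 327.73 -117.25
g_t 371.62 -36.83
```

```bash
python3 - <<'E'
from h import *
for n,c in (("top0",328),("g_t",371)):
    d=np.load(n+".npz");im=d["img"].astype(float);row=slice(216,218) if n=="top0" else slice(214,218)
    s=(im[row,:,2]-im[row,:,0]).mean(0)
    print(n,[(k,s[k].round()) for k in range(c-5,c+10)])
    for u in (c-1,c,c+1,c+2):
        print(u,[round(((ray(d,u,217,z)-O)@e*1000),1) for z in(.024,.032,.058)])
d=np.load("g_t.npz")
print("hood edge profile",[(k,d["img"][205:208,k].mean().round()) for k in range(383,396)])
for u in(389,390): print(u,((ray(d,u,206,.052)-O)@e*1000).round(1),((ray(d,u,206,.034)-O)@e*1000).round(1))
E
```

```text
top0 [(323, np.float64(-1.0)), (324, np.float64(-1.0)), (325, np.float64(-0.0)), (326, np.float64(1.0)), (327, np.float64(20.0)), (328, np.float64(60.0)), (329, np.float64(85.0)), (330, np.float64(88.0)), (331, np.float64(76.0)), (332, np.float64(34.0)), (333, np.float64(2.0)), (334, np.float64(-2.0)), (335, np.float64(-2.0)), (336, np.float64(-2.0)), (337, np.float64(-2.0))]
327 [np.float64(-114.4), np.float64(-115.3), np.float64(-118.4)]
328 [np.float64(-112.5), np.float64(-113.5), np.float64(-116.6)]
329 [np.float64(-110.6), np.float64(-111.6), np.float64(-114.7)]
330 [np.float64(-108.7), np.float64(-109.7), np.float64(-112.9)]
g_t [(366, np.float64(-1.0)), (367, np.float64(-2.0)), (368, np.float64(-0.0)), (369, np.float64(2.0)), (370, np.float64(20.0)), (371, np.float64(40.0)), (372, np.float64(62.0)), (373, np.float64(86.0)), (374, np.float64(94.0)), (375, np.float64(84.0)), (376, np.float64(50.0)), (377, np.float64(16.0)), (378, np.float64(11.0)), (379, np.float64(11.0)), (380, np.float64(11.0))]
370 [np.float64(-32.8), np.float64(-34.4), np.float64(-39.5)]
371 [np.float64(-30.9), np.float64(-32.5), np.float64(-37.7)]
372 [np.float64(-29.0), np.float64(-30.7), np.float64(-35.9)]
373 [np.float64(-27.1), np.float64(-28.8), np.float64(-34.0)]
hood edge profile [(383, np.float64(20.0)), (384, np.float64(19.0)), (385, np.float64(21.0)), (386, np.float64(20.0)), (387, np.float64(21.0)), (388, np.float64(23.0)), (389, np.float64(36.0)), (390, np.float64(56.0)), (391, np.float64(70.0)), (392, np.float64(70.0)), (393, np.float64(70.0)), (394, np.float64(69.0)), (395, np.float64(70.0))]
389 -2.2 2.0
390 -0.3 3.9
```

```bash
python3 - <<'E'
from cell import bot
print(bot.close_job())
E
```

```text
the job is handed in; nothing more can be done
None
```

The sample is loaded and the job was handed in at about 10 s of the 38 s allowed. It reports no verdict, so the checks below are mine.

**What I did:** I opened the fingers to 50 mm, one over the blue bar and one behind the orange tab. I pressed the bar down, which raised the cover to about 0.63 rad before the push and 0.69 rad during it. I then pushed the slide about 82 mm until it stalled against the stop with 7 N on the wrist. Finally I backed off 8 mm, let the bar up slowly and pulled the arm clear.

**Last checks:**
- **Cover:** shut. The hood top is level at 51 mm all across and the bar slopes up as it did at the start.
- **Slide:** it looked flat on the track in the pictures. My position estimates disagree slightly, from 25.8 to 28.5 mm, where home is 28 and the limit is 25.2. The lowest readings came from blurred edges. The stall against the stop also points to home. I did not push again to narrow this down.
- **Robot:** force reading is back to about zero and the gripper is well clear of everything.
- **Other objects:** I did not measure whether they moved. The gripper never came near them, and those in the last views looked unmoved.

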